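Index the shaft carrier, find the shaft's flat and hold the collar on it

ROBOT

A 6-joint arm with a two-finger parallel gripper is mounted at the origin on a cart in front of the work surface, level with it; the furniture and walls round the work are solid. World frame = base frame: x ahead of the robot, y to its left, z up, the work surface at z = 0. Lengths are in m, angles in rad, forces in N, time in s.
With the tool pointing down it reaches from about 0.35 to 0.975 m from the base axis. Payload 4.9 kg.
Tool frame: the origin (TCP) lies on the centre line of the jaws, within the pads' length; the fingertips stand 17 mm ahead of it and the grasp point (between the pads) lies 2 mm behind it; z points along the fingers, y is the line along which they close (so a half turn about z gives the same grasp; the last joint's range is limited). The gripper opens to 85 mm and grips with 20 to 120 N. Pads are 22 mm wide; open, the fingers measure 114 mm over their backs; the gripper's body (76 mm by 85 mm) begins 54 mm behind the grasp point. The pads swing forward as they close: fully open they stand 13 mm farther back than shut.
Start: joints at [1.012, 0.053, 1.613, -0, 1.476, -0.119], TCP at [0.266, 0.566, 0.248] pointing down, gripper open.
Joint ranges: [-3.01, 3.01], [-1.01, 2.22], [0.06, 2.58], [-1.02, 4.17], [0.09, 2.62], [-3.14, 3.14]. Speed limits (rad/s): [2.57, 2.57, 3.14, 3.14, 3.14, 3.14].

INTERFACE

Orientations are given as a rotation vector (axis times angle).
In Python, from bench import bot gives the robot as it stands.
- The arm moves only by the shell command python3 -m crank 'ROWS' [OPENING] [FORCE]. ROWS is JSON, a list of rows, each a list of 4 numbers: the shift along the tool's x, y, z in mm, then the turn about the tool's z in degrees. A call has 1 to 10 rows; each row is the pose to reach, as a shift and turn from the pose commanded when the call began, along the tool's axes at that moment; what a row does not reach only later rows make up. A row lasts 1/8 s, in which the tool goes at most 62.5 mm and 10.7 degrees, less where a joint would pass 70% of its speed; a pose out of reach is approached as far as the arm can. A call with a gripper value outside its range is refused whole. OPENING is the opening, from 0 (shut) to 1 (fully open), set as the call begins (- or left out, the last holds). The fingers move at their own pace and stop on an object; FORCE is the grip in N (left out, the last holds). Time passes only in rows, so rows that repeat a pose let the fingers close. It gives the time, the measured TCP pose, the force, the opening and the grip force at its end, in the units of the state.
- bot.state(): the state, without advancing time (a new reading comes with each control period).
- bot.grab_frame(name): name is "scene" or "top"; returns a dict with "color" (480x640x3 uint8, red, green, blue), "range_z" (480x640 float32, m along the optical axis (not along the pixel's ray), 0 where there is no reading), "intrinsics" (3x3 intrinsics, pixels), "extrinsics" (4x4, takes a point from world to camera coordinates). Camera axes: x right, y down, z forward; pixel columns grow to the right and rows downward; lengths in m; the calibration is good to about 2 mm. A picture is of the moment at which its call begins.
- bot.sign_off(): hands the job in; it is judged then, once.
The state is a dict: "time": time; "joint_positions": joint angles; "joint_vel": joint speeds; "joint_torque": joint torques, N m; "tool_pos": TCP position; "tcp_rot": TCP orientation; "wrist_force": force on the tool from outside, world axes, zero at the start; "moment": the same for the moment, N m; "finger_gap": finger opening in m; "gripper_force": force on a finger pad.
Only numpy, scipy, OpenCV 4.12 (cv2) and the standard library are available. Lean on these libraries where they do the work, as an engineer would, in place of code of your own. Each camera call takes 0.05 s, during which the arm holds its last target. There are 200 camera calls.

TASK

Push the carrier with the upright shaft along its rail until it clicks into the station opposite the driver guide; only then take the shaft by its end and turn it until its flat squarely faces the guide. Then grip the collar, lift it up the shaft onto the flat until its set screw points at the guide and is level with the guide's bore, and finish while still holding it there, with the carrier still in its station and the shaft not turned away. Leave the other things on the bench where they are.

Things in the scene. Friction and masses are not known exactly. Their poses are not given: they have to be found in the camera images.
- jig: fitting jig, fixed, differently placed each time: plywood base 12 mm thick, 175 mm (its x, -118 to +57) by 360 mm (its y, -180 to +180), steel rail along its y axis at x = 0, rail top 27 mm above the table. Origin: on the table under the rail's middle; x away from the robot's side, y along the rail towards the station end, z up. The driver guide stands on its robot side
- carrier (a joint): travel of the carrier along the jig's +y, m: 0 at the start end (carrier centre at jig y = -100 mm), 0.15 seated in the station opposite the driver guide (centre at jig y = +50 mm), 0.20 at the end stop. About 2 N of friction; at the station a spring plunger clicks between two ridges (about 5 N more to get in or out) and centres the carrier over the last few mm
- carrier_push_face (a point): middle of the carrier's flat end face on the start side, 40 mm above the table: push here along the jig's +y. Axes as the jig's. The carrier is an aluminium block 90x90 mm, 30 to 50 mm above the table, its centre 45 mm along +y from here; on its centre stands a bearing pillar of 32 mm diameter (48 mm flange at the foot) whose top is 74 mm above the table
- shaft (a joint): turn of the upright steel shaft on the carrier's centre, rad, anticlockwise from above; 0 when its flat squarely faces the driver guide (towards the jig's -x). 20 mm in diameter, end 124 mm above the table; the top 30 mm carry one flat cut 5 mm deep: fingers square on flat and round back stand 15 mm apart, else up to 20 mm. Turns stiffly (0.04 N m), stays where left; range -2.2 to 2.2
- shaft_flat (a point): middle of the flat on the shaft, 109 mm above the table, 5 mm from the shaft's axis; the flat runs from 94 to 124 mm above the table. Its -x axis points straight out of the flat, z up along the shaft
- collar: dark steel collar on the shaft, 44 mm in diameter, 16 mm high, 0.16 kg; origin at its centre on the shaft's axis. At rest on the bearing pillar its centre is 82 mm above the table; it slides freely up to 45 mm up the shaft, falls back when let go, and turns on the shaft with slight friction (at most 1.5 rad either way from facing the guide). Its -x axis points out along the set screw
- set_screw (a point): outer end of the set screw, a 9 mm steel stub standing 6.5 mm out of the collar's side at the collar's mid-height, 28.5 mm from the shaft's axis
- driver_guide (a point): centre of the mouth of the driver guide's bore, 109 mm above the table: a steel bush, 18 mm diameter, on an aluminium post fixed to the jig at jig x = -75 mm, y = +50 mm. Its x axis runs along the bore towards the rail; with the carrier seated the shaft's axis is 75 mm from here along x. Post and bush reach 122 mm above the table and lie 75 to 111 mm from that axis
- parts_cup: bystander: small tan cup, 52 mm across, 46 mm tall, standing loose on the jig's base plate at the start end, on the operator's side of the rail
- tape_measure: bystander: yellow tape measure, 68x80x38 mm, left of the jig
- torch: bystander: black torch with a red end, 137 mm long, right of the jig

How it is judged:
By the outcome, as a careful person would: the job done as asked, in the order asked, and still so for the second after the job is handed in, while the arm keeps its last pose, push and grip.
It also fails if it takes over 64 s, if anything falls off the work surface, if the arm or the gripper's body presses on something with over 40 N, if the wrist force passes 120 N, or if a joint passes its speed limit or range.

## Working session

There is one attempt and no reset: what is moved stays moved. The work goes in short steps, Python scripts to look and compute and a shell command to move; the robot and the scene stay as the last step left them, time stands still between calls to the robot, and variables do not carry over. Pictures are saved under pics/ and viewed, at most 13 in all, crops included, and the job is handed in when it is done.

```bash
mkdir -p pics; ls; python3 - <<'E'
from bench import bot
import cv2,numpy as np
s=bot.state(); print(s)
for n in("scene","top"):
    f=bot.grab_frame(n); cv2.imwrite(f"pics/{n}0.png",f["color"][:,:,::-1]); np.savez(f"{n}0.npz",**f); print(f["intrinsics"],f["extrinsics"])
E
```

```text
pics
{'time': 0.0, 'joint_positions': array([ 1.01194805e+00,  5.33259675e-02,  1.61428175e+00, -3.10484036e-05,
        1.47601026e+00, -1.18953877e-01]), 'joint_vel': array([-0.00029107,  0.00073259, -0.00078592,  0.00230089, -0.0003858 ,
        0.00094559]), 'joint_torque': array([ 7.10676904e-04, -3.93671143e+01, -3.70179892e+01, -1.11467423e-04,
        7.09979635e-03, -4.05093635e-05]), 'tool_pos': array([0.26581985, 0.56500549, 0.24708946]), 'tcp_rot': array([-6.85281291e-01, -3.06527940e+00,  3.01594148e-03]), 'wrist_force': array([-0.42185675, -0.13611863, -0.05354176]), 'moment': array([ 0.01706944, -0.02083478,  0.02864993]), 'gripper_force': 0.0, 'finger_gap': 0.08522669371138748}
[[465.82917894   0.         315.97166969]
 [  0.         465.82917894 245.25442425]
 [  0.           0.           1.        ]] [[ 0.77040361 -0.63738181  0.01492334 -0.3980229 ]
 [-0.40933598 -0.51243902 -0.7548843   0.29576465]
 [ 0.48879682  0.57545693 -0.65568818  1.02874777]
 [ 0.          0.          0.          1.        ]]
[[461.96210115   0.         315.61084065]
 [  0.         461.96210115 234.1027232 ]
 [  0.           0.           1.        ]] [[-0.28126409 -0.95959454  0.00829659  0.15827255]
 [-0.92668558  0.26935203 -0.26211319  0.51314509]
 [ 0.24928768 -0.08141136 -0.96500147  1.16972845]
 [ 0.          0.          0.          1.        ]]
```

View pics/scene0.png

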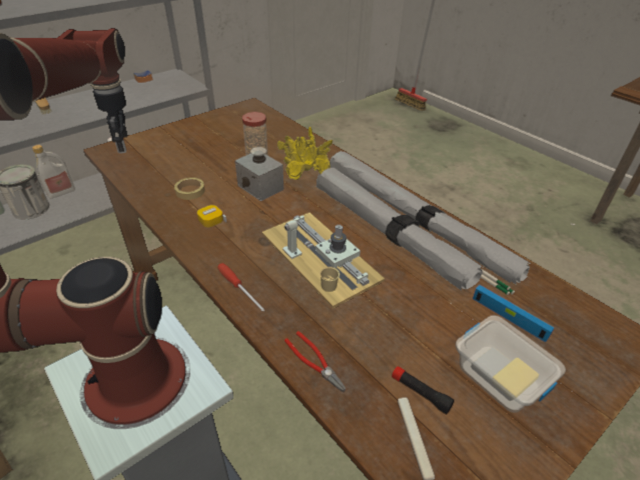

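View pics/top0.png

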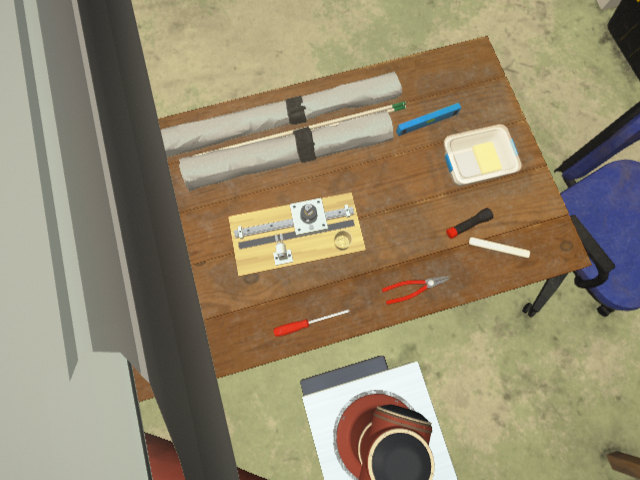

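The scene view shows the jig's plate (265–380, 215–300), the carrier with its shaft near (338,245), the guide at (292,235) and the cup at (329,280). In the top view the carrier is at (309,216), the guide at (281,250) and the cup at (342,241), so the station end is on the left.

```bash
cat > h.py <<'E'
import numpy as np,cv2
def cloud(f):
    K,E=f["intrinsics"],f["extrinsics"]; z=f["range_z"]; v,u=np.mgrid[:480,:640]
    c=np.stack([(u-K[0,2])/K[0,0]*z,(v-K[1,2])/K[1,1]*z,z],-1)
    return (c-E[:3,3])@E[:3,:3]
def atz(f,uv,h):
    K,E=f["intrinsics"],f["extrinsics"]; uv=np.atleast_2d(uv).astype(float)
    d=np.c_[(uv-K[:2,2])/[K[0,0],K[1,1]],np.ones(len(uv))]@E[:3,:3]; o=-E[:3,:3].T@E[:3,3]
    return o+d*((h-o[2])/d[:,2])[:,None]
E
python3 - <<'E'
import numpy as np,cv2
from h import *
for n in("top","scene"):
    f=dict(np.load(n+"0.npz")); P=cloud(f)
    reg=np.zeros((480,640),bool)
    if n=="top": reg[185:285,220:375]=1
    else: reg[205:310,255:390]=1
    hsv=cv2.cvtColor(f["color"],cv2.COLOR_RGB2HSV)
    Z=P[...,2]
    tab=np.median(Z[reg&(abs(Z)<.006)]); print(n,"table",tab)
    m=reg&(hsv[...,2]>150)&(hsv[...,1]>60)&(hsv[...,0]>12)&(hsv[...,0]<30)
    m=cv2.morphologyEx(m.astype(np.uint8),cv2.MORPH_OPEN,np.ones((2,2)))>0
    print(m.sum(),np.median(Z[m]))
    ys,xs=np.nonzero(m); W=atz(f,np.c_[xs,ys],.012)[:,:2]
    r=cv2.minAreaRect((W*1000).astype(np.float32)); print(r, cv2.boxPoints(r))
    for lo,hi in((.045,.056),(.068,.08),(.085,.095),(.1,.118),(.118,.13)):
        q=P[reg&(Z>lo)&(Z<hi)]; 
        if len(q): print(lo,hi,len(q),np.median(q,0).round(4),cv2.minAreaRect((q[:,:2]*1000).astype(np.float32)) if len(q)>3 else q)
    c=f["color"][190:285,220:375] if n=="top" else f["color"][205:310,255:390]
    cv2.imwrite(f"pics/c_{n}.png",cv2.resize(c,None,fx=5,fy=5,interpolation=cv2.INTER_CUBIC)[:,:,::-1])
E
```

```text
top table -0.0012548528193685638
6407 0.009765921459593483
((566.1155395507812, 53.90655517578125), (436.7903747558594, 287.3722839355469), 73.84756469726562) [[ 367.3452  -115.89488]
 [ 643.3735  -195.84007]
 [ 764.88586  223.708  ]
 [ 488.8576   303.6532 ]]
0.045 0.056 802 [0.5841 0.0084 0.0492] ((567.44482421875, 11.110145568847656), (205.6085968017578, 152.2060546875), 83.05754852294922)
0.068 0.08 15 [0.5804 0.0236 0.0771] ((555.3052978515625, 57.12701416015625), (31.647987365722656, 129.77577209472656), 36.95608901977539)
0.085 0.095 139 [0.5909 0.0143 0.089 ] ((551.9688720703125, 42.11663055419922), (42.60740661621094, 148.84193420410156), 55.97442626953125)
0.1 0.118 103 [0.5096 0.1078 0.1148] ((553.283447265625, 69.45127868652344), (34.108394622802734, 152.14564514160156), 45.349124908447266)
0.118 0.13 82 [0.5232 0.1039 0.1217] ((555.78076171875, 65.29871368408203), (23.60694694519043, 152.78228759765625), 42.26169967651367)
scene table 0.00015832331344555552
2603 0.012221716915977043
((574.6316528320312, 49.61384582519531), (358.1183776855469, 174.01947021484375), 85.5870590209961) [[ 474.10233  -122.219604]
 [ 647.60583  -135.6094  ]
 [ 675.161     221.4473  ]
 [ 501.65747   234.8371  ]]
0.045 0.056 815 [ 0.5855 -0.005   0.0503] ((665.2080078125, 26.370384216308594), (368.192626953125, 202.934326171875), 3.12943696975708)
0.068 0.08 99 [0.598 0.038 0.071] ((661.9915771484375, 42.470340728759766), (120.63496398925781, 327.2535705566406), 84.10931396484375)
0.085 0.095 133 [0.5914 0.0077 0.0897] ((556.5716552734375, 51.701622009277344), (39.47340774536133, 161.30038452148438), 44.350669860839844)
0.1 0.118 121 [0.517  0.0986 0.1115] ((554.2645263671875, 62.536170959472656), (29.0596866607666, 156.28282165527344), 45.16613006591797)
0.118 0.13 70 [0.5251 0.1006 0.1216] ((557.3492431640625, 62.12567901611328), (25.336441040039062, 150.57212829589844), 42.461761474609375)
```

View pics/c_top.png

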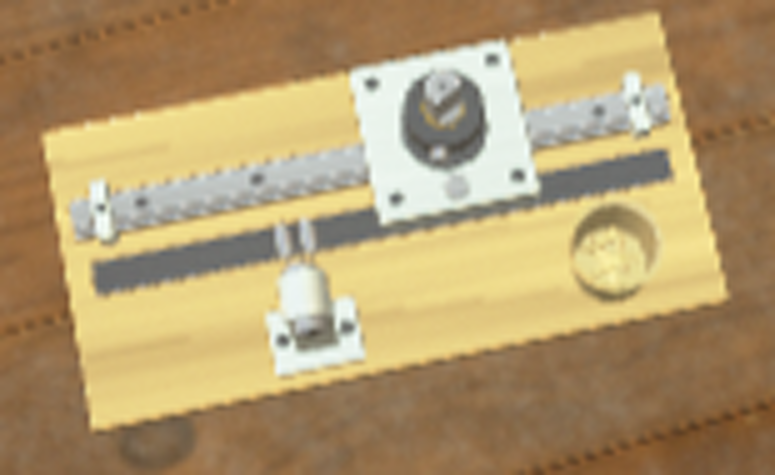

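View pics/c_scene.png

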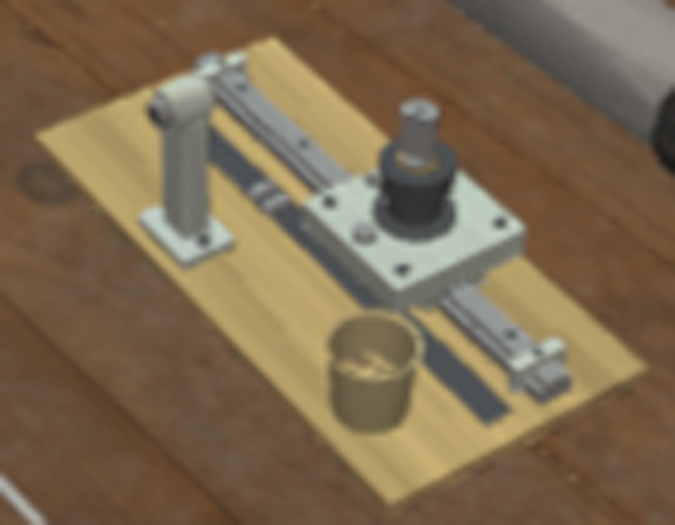

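The top crop shows the plate corners, the carrier plate and the set screw at about (437,152). The shaft end is at (440,85), with a lighter face towards lower right at (455,110). The scene crop shows the guide at the left and the cup clear of the rail.

```bash
python3 - <<'E'
import numpy as np,cv2
from h import *
from scipy.optimize import least_squares
F={n:dict(np.load(n+"0.npz")) for n in("top","scene")}
off={"top":(220,190),"scene":(255,205)}
px=lambda n,c:(np.array(c,float)+.5)/5-.5+off[n]
J=np.array([[57,180],[57,-180],[-118,-180],[-118,180]])/1000
C={"top":[(44,130),(658,12),(728,298),(92,430)],"scene":[(275,37),(648,368),(392,503),(37,135)]}
W={n:atz(F[n],px(n,C[n]),.012)[:,:2] for n in C}
def T(p,q): c,s=np.cos(p[2]),np.sin(p[2]); return q@np.array([[c,s],[-s,c]])+p[:2]
for ns in(["top"],["scene"],["top","scene"]):
    r=least_squares(lambda p:np.concatenate([(T(p,J)-W[n]).ravel() for n in ns]),[.58,.05,0])
    print(ns,r.x,(r.fun*1000).round(1))
p=r.x; np.save("jig.npy",p)
inv=lambda w:(w-p[:2])@np.array([[np.cos(p[2]),-np.sin(p[2])],[np.sin(p[2]),np.cos(p[2])]])
cc=atz(F["top"],px("top",[(350,70),(508,40),(540,192),(382,225)]),.05)[:,:2]
print("carrier jig",inv(cc)*1000,inv(cc).mean(0)*1000)
cs=atz(F["scene"],px("scene",[(305,207),(403,297),(525,230)]),.05)[:,:2]
print("carrier jig scene",inv(cs)*1000)
print("screw jig",inv(atz(F["top"],px("top",[(437,152)]),.082)[:,:2])*1000,"shaft top",inv(atz(F["top"],px("top",[(443,85)]),.124)[:,:2])*1000,inv(atz(F["scene"],px("scene",[(419,107)]),.124)[:,:2])*1000)
print("cup",inv(atz(F["top"],px("top",[(613,243)]),.046)[:,:2])*1000)
for n in F:
    v,u=(215,309) if n=="top" else (233,338)
    c=F[n]["color"][v-18:v+18,u-18:u+18]; cv2.imwrite(f"pics/s_{n}.png",cv2.resize(c,(576,576),interpolation=cv2.INTER_CUBIC)[:,:,::-1])
a=cv2.imread("pics/s_top.png");b=cv2.imread("pics/s_scene.png");cv2.imwrite("pics/s.png",cv2.resize(np.hstack([a,b]),(800,400)))
E
```

```text
['top'] [ 0.60150067  0.05220067 -0.07883683] [ 0.2  2.   0.9 -1.5 -1.4 -1.2  0.3  0.7]
['scene'] [ 0.60580989  0.05117378 -0.07886193] [ 0.2  0.7  1.2 -1.1 -1.2 -1.2 -0.2  1.5]
['top', 'scene'] [ 0.60365528  0.05168722 -0.07884938] [ 2.3  1.4  3.1 -2.   0.8 -1.7  2.4  0.2 -1.9  1.2 -1.  -0.6 -3.4 -0.7
 -2.3  2.1]
carrier jig [[ 41.80331626   2.77085803]
 [ 41.34396591 -86.53286503]
 [-48.1204635  -85.3749323 ]
 [-48.95845825   2.66649766]] [ -3.4829099  -41.61761041]
carrier jig scene [[-45.17866017  -1.89995199]
 [-43.84519258 -91.26242378]
 [ 44.44952267 -85.96371933]]
screw jig [[-24.00957427 -33.24197005]] shaft top [[ -1.66881942 -41.39524232]] [[  2.76553043 -38.24930259]]
cup [[ -83.30740422 -118.57483244]]
```

View pics/s.png

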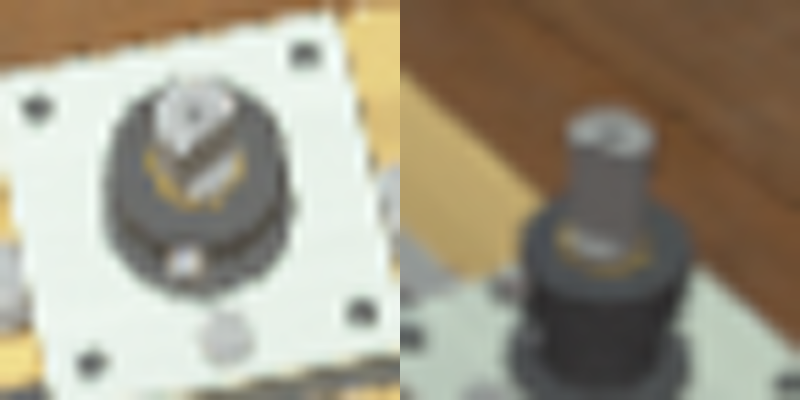

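```bash
cat > go.py <<'E'
# go.py jx jy z(mm) ang : shift to reach jig point with tool y at ang deg (jig frame, from jig +x)
import sys,numpy as np
from scipy.spatial.transform import Rotation as R
from bench import bot
s=bot.state(); p=np.load("jig.npy"); c,n=np.cos(p[2]),np.sin(p[2])
M=R.from_rotvec(s["tcp_rot"]).as_matrix(); t=np.array(s["tool_pos"])
d=t[:2]-p[:2]; a=np.degrees(np.arctan2(M[1,1],M[0,1])-p[2])
print("t",round(s["time"],2),"jig",((d@np.array([[c,-n],[n,c]]))*1e3).round(1),"z",(t[2]*1e3).round(1),"ang",(a%180).round(1),"tilt z",M[:,2].round(3),"F",np.round(s["wrist_force"],1),"gap",round(s["finger_gap"]*1e3,1),"gf",round(s["gripper_force"],1),"j6",s["joint_positions"][5].round(2))
if len(sys.argv)>4:
    x,y,z,ang=map(float,sys.argv[1:]); 
    g=np.r_[p[:2]+np.array([c*x-n*y,n*x+c*y])/1e3,z/1e3]
    print("shift",(M.T@(g-t)*1e3).round(1),"turn",round(-((ang-a+90)%180-90),1), "jig +y in tool",(M.T@[-n,c,0]).round(3),"jig +x",(M.T@[c,n,0]).round(3))
E
python3 go.py 0 -125 247 0
```

```text
t 0.1 jig [-377.2  485.2] z 247.1 ang 69.3 tilt z [-0.001 -0.002 -1.   ] F [0.5 1.  0.4] gap 85.7 gf 0.0 j6 -0.12
shift [-568.4 -437.6    0.8] turn 69.3 jig +y in tool [ 0.353  0.936 -0.002] jig +x [-0.936  0.353 -0.001]
```

```bash
python3 -m crank '[[-50,-38,0,7],[-100,-77,0,14],[-150,-115,0,21],[-200,-154,0,28],[-247,-190,0,35],[-294,-226,0,42],[-341,-262,0,49],[-388,-299,0,56],[-435,-335,0,63],[-482,-371,0,69]]' 0 20; python3 go.py 0 -125 130 0
```

```text
time: 1.35
tool_pos: [0.5446, 0.0227, 0.2479]
tcp_rot: [-2.305, -2.134, 0.0]
wrist_force: [0.7, -0.2, 0.2]
finger_gap: -0.0002
gripper_force: 0.0
t 1.35 jig [-56.6 -33.5] z 247.9 ang 0.1 tilt z [-0.  0. -1.] F [ 0.7 -0.2  0.2] gap -0.2 gf 0.0 j6 -0.02
shift [-91.6  56.5 117.9] turn 0.1 jig +y in tool [1.    0.002 0.   ] jig +x [-0.002  1.    -0.   ]
```

```bash
python3 -m crank '[[-46,28,0,0],[-92,56,0,0],[-92,56,50,0],[-92,56,100,0],[-92,56,150,0],[-92,56,180,0],[-92,56,195,0],[-92,56,195,0]]'; python3 go.py 0 -100 53 0
python3 - <<'E'
from bench import bot
import cv2,numpy as np
a=bot.grab_frame("top")["color"][185:285,230:375];b=bot.grab_frame("scene")["color"][195:310,265:390]
r=lambda i:cv2.resize(i,(400,400*i.shape[0]//i.shape[1]),interpolation=cv2.INTER_CUBIC)[:360]
a,b=r(a),r(b);h=min(len(a),len(b));cv2.imwrite("pics/p1.png",np.hstack([a[:h],b[:h]])[:,:,::-1])
E
```

```text
time: 2.35
tool_pos: [0.5927, -0.0711, 0.0524]
tcp_rot: [-2.3, -2.137, 0.002]
wrist_force: [0.8, 0.2, -0.1]
finger_gap: -0.0
gripper_force: 0.0
t 2.35 jig [  -1.2 -123.3] z 52.4 ang 0.3 tilt z [-0.002  0.    -1.   ] F [ 0.8  0.2 -0.1] gap -0.0 gf 0.0 j6 -0.17
shift [23.2  1.3 -0.6] turn 0.3 jig +y in tool [1.    0.006 0.   ] jig +x [-0.006  1.    -0.002]
```

View pics/p1.png

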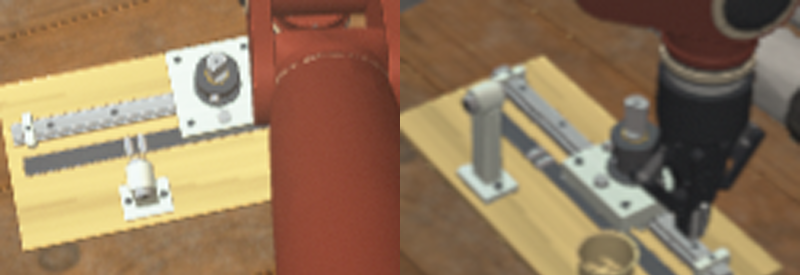

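The carrier is still at rest, with the closed fingers just behind its start-side face. The cup at (607,250) is clear.

```bash
python3 -m crank '[[12,1,0,0],[20,1,0,0],[26,1,0,0],[32,1,0,0],[38,1,0,0],[44,1,0,0],[50,1,0,0],[57,1,0,0],[64,1,0,0],[71,1,0,0]]'; python3 go.py; python3 -m crank '[[7,0,0,0],[14,0,0,0],[20,0,0,0],[25,0,0,0],[28,0,0,0],[30,0,0,0]]'; python3 go.py
```

```text
time: 3.7
tool_pos: [0.5996, -0.0, 0.0533]
tcp_rot: [2.301, 2.139, -0.0]
wrist_force: [0.9, -1.3, 0.5]
finger_gap: 0.0001
gripper_force: 0.9
t 3.7 jig [  0.  -51.9] z 53.3 ang 0.3 tilt z [-0. -0. -1.] F [ 0.9 -1.3  0.5] gap 0.1 gf 0.9 j6 -0.05
time: 4.45
tool_pos: [0.6016, 0.0296, 0.0532]
tcp_rot: [-2.301, -2.139, 0.001]
wrist_force: [0.6, -1.5, 0.9]
finger_gap: 0.0004
gripper_force: 0.8
t 4.45 jig [ -0.3 -22.2] z 53.2 ang 0.3 tilt z [-0. -0. -1.] F [ 0.6 -1.5  0.9] gap 0.4 gf 0.8 j6 -0.0
```

```bash
for i in 1 2 3 4; do :; done; python3 -m crank '[[1,0,0,0],[2,0,0,0],[3,0,0,0],[4,0,0,0]]'|grep wrist; python3 -m crank '[[1,0,0,0],[2,0,0,0]]'|grep wrist;python3 -m crank '[[1,0,0,0],[2,0,0,0]]'|grep wrist;python3 -m crank '[[1,0,0,0],[2,0,0,0]]'|grep wrist; python3 go.py
python3 - <<'E'
from bench import bot
import cv2,numpy as np
a=bot.grab_frame("top");b=bot.grab_frame("scene"); np.savez("t1.npz",**a);np.savez("s1.npz",**b)
a=a["color"][185:285,220:320];b=b["color"][195:295,255:355]
cv2.imwrite("pics/p2.png",cv2.resize(np.hstack([a,b]),(800,400),interpolation=cv2.INTER_CUBIC)[:,:,::-1])
E
```

```text
wrist_force: [-0.9, -5.7, 0.3]
wrist_force: [-0.8, -10.8, 1.1]
wrist_force: [-0.7, -9.1, 0.4]
wrist_force: [-1.3, -4.2, 0.6]
t 5.7 jig [ -0.3 -13.5] z 53.2 ang 0.3 tilt z [-0.001 -0.002 -1.   ] F [-1.3 -4.2  0.6] gap -0.1 gf 2.6 j6 0.02
```

```bash
for i in 1; do :; done; python3 -m crank '[[0.5,0,0,0],[1,0,0,0]]'|grep wrist; python3 -m crank '[[0,0,0,0],[0,0,0,0]]'|grep wrist; python3 go.py
python3 - <<'E'
from bench import bot
import cv2,numpy as np
a=bot.grab_frame("top");b=bot.grab_frame("scene"); np.savez("t1.npz",**a);np.savez("s1.npz",**b)
a=a["color"][185:285,220:320];b=b["color"][195:295,255:355]
cv2.imwrite("pics/p2.png",cv2.resize(np.hstack([a,b]),(800,400),interpolation=cv2.INTER_CUBIC)[:,:,::-1])
E
```

```text
wrist_force: [-1.7, -4.0, 0.3]
wrist_force: [-0.7, -3.1, -0.7]
t 6.3 jig [ -0.3 -11. ] z 53.2 ang 0.3 tilt z [-0.     0.001 -1.   ] F [-0.7 -3.1 -0.7] gap -0.3 gf 1.1 j6 0.02
```

View pics/p2.png

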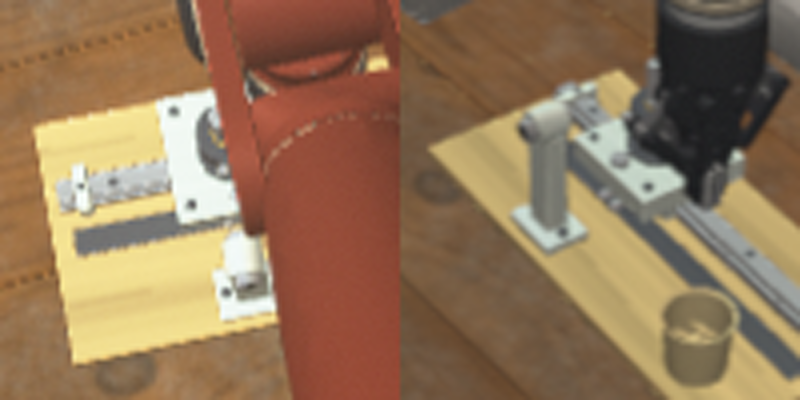

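The carrier plate's left corners appear at about (157,100) and (180,225) in the top half, which is near the guide.

```bash
python3 - <<'E'
import numpy as np
from h import *
f=dict(np.load("t1.npz")); p=np.load("jig.npy")
w=atz(f,[(259.1,209.9),(264.9,241.1)],.05)[:,:2]-p[:2]
print(w@np.array([[np.cos(p[2]),-np.sin(p[2])],[np.sin(p[2]),np.cos(p[2])]])*1000)
E
python3 -m crank '[[0.5,0,0,0],[1,0,0,0]]'|grep wrist; python3 -m crank '[[0.5,0,0,0],[1,0,0,0]]'|grep wrist; python3 go.py
```

```text
[[ 40.79062045  88.51486306]
 [-49.7880952   88.55263213]]
wrist_force: [-1.6, -3.5, -0.0]
wrist_force: [0.1, -2.5, 0.4]
t 6.9 jig [-0.3 -9.2] z 53.2 ang 0.3 tilt z [-0.  0. -1.] F [ 0.1 -2.5  0.4] gap -0.2 gf 1.1 j6 0.02
```

```bash
python3 -m crank '[[0.5,0,0,0],[1,0,0,0]]'|grep wrist; python3 -m crank '[[0.5,0,0,0],[1,0,0,0]]'|grep wrist;  python3 -m crank '[[0.5,0,0,0],[1,0,0,0]]'|grep wrist; python3 go.py
```

```text
wrist_force: [-1.3, -0.5, -0.8]
wrist_force: [-0.5, -0.9, -1.2]
wrist_force: [0.5, -1.1, 0.2]
t 7.65 jig [ 0.  -6.3] z 53.5 ang 0.3 tilt z [ 0.001  0.    -1.   ] F [ 0.5 -1.1  0.2] gap -0.0 gf 0.6 j6 0.03
```

```bash
python3 -m crank '[[-15,0,0,0],[-35,0,0,0],[-50,0,-40,0],[-60,0,-100,0],[-100,0,-120,0],[-160,0,-120,0],[-215,0,-120,0],[-215,0,-120,0]]' 1|grep wrist; python3 go.py
python3 - <<'E'
from bench import bot
import cv2,numpy as np
a=bot.grab_frame("top");b=bot.grab_frame("scene"); np.savez("t2.npz",**a);np.savez("s2.npz",**b)
a=a["color"][190:280,230:320];b=b["color"][195:285,265:355]
cv2.imwrite("pics/p3.png",cv2.resize(np.hstack([a,b]),(800,400),interpolation=cv2.INTER_CUBIC)[:,:,::-1])
E
```

```text
wrist_force: [1.0, -0.1, -0.7]
t 8.65 jig [   0.5 -226.1] z 173.7 ang 180.0 tilt z [ 0.001 -0.001 -1.   ] F [ 1.  -0.1 -0.7] gap 85.6 gf 0.0 j6 -0.33
```

View pics/p3.png

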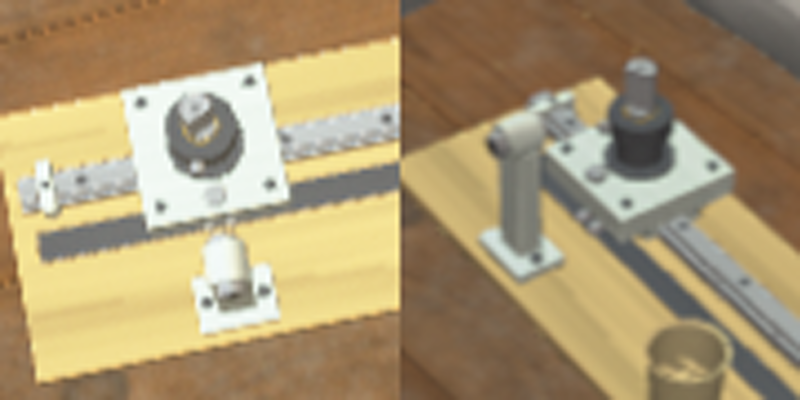

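The carrier (corners (122,92), (262,62), (290,203), (147,232)) sits opposite the guide. The two ridges at (213,225) and (230,222) straddle the plunger at (216,195). I'll check this numerically and get the shaft, flat and screw angles.

```bash
python3 - <<'E'
import numpy as np
from h import *
p=np.load("jig.npy"); Rm=np.array([[np.cos(p[2]),-np.sin(p[2])],[np.sin(p[2]),np.cos(p[2])]])
f=dict(np.load("t2.npz"));g=dict(np.load("s2.npz"))
def J(f,c,h,o): return ((atz(f,(np.array(c)+.5)/(400/90)-.5+o,h)[:,:2]-p[:2])@Rm*1000).round(1)
T=(230,190);S=(265,195)
c=J(f,[(122,92),(262,62),(290,203),(147,232)],.05,T);print("carrier",c.tolist(),c.mean(0))
c=J(g,[(546,167),(625,241),(733,168)],.05,(265-90,195));print("carrier scene (edge y)",c.tolist())
c=J(f,[(192,290),(272,268),(280,318),(202,333)],.014,T);print("post foot",c.mean(0))
print("ridges",J(f,[(213,225),(230,222)],.02,T).tolist())
for n,fr,q in(("top",f,None),("scene",g,None)):
    P=cloud(fr); d=(P[...,:2]-p[:2])@Rm*1000; Z=P[...,2]*1000
    m=(abs(d[...,0])<30)&(abs(d[...,1]-50)<30)
    for lo,hi in((119,130),(84,94)):
        k=m&(Z>lo)&(Z<hi); q=d[k]; print(n,lo,k.sum(),q.mean(0).round(1),q.min(0).round(1),q.max(0).round(1),Z[k].mean())
    k=(Z>112)&(Z<126)&(d[...,0]<-60)&(d[...,0]>-125)&(abs(d[...,1]-50)<25); q=d[k]; print("guide",k.sum(),q.mean(0),q.min(0),q.max(0))
# original: flat chord, screw from close crops s.png (top half: 36px -> 400)
t0=dict(np.load("top0.npz"))
def J0(c,h): return ((atz(t0,(np.array(c)+.5)*.09-.5+(291,197),h)[:,:2]-p[:2])@Rm*1000).round(1)
print("chord",J0([(185,165),(240,125)],.124),"endc",J0([(192,113)],.124),"ledge",J0([(213,181)],.094),"screw",J0([(185,262)],.082),"collar top c",J0([(199,170)],.09))
E
```

```text
carrier [[40.7, 94.2], [42.5, 5.6], [-50.2, 6.1], [-50.5, 94.8]] [-4.375 50.175]
carrier scene (edge y) [[-53.7, 77.1], [-52.9, -11.1], [46.4, 8.2]]
post foot [-96.3   50.25]
ridges [[-46.3, 55.3], [-46.6, 44.6]]
top 119 36 [-1.9 51.3] [-10.  41.] [ 5.7 59.8] 122.13911626083284
top 84 142 [-8.6 50.4] [-29.4  29.4] [16.  71.5] 88.78704989557818
guide 109 [-96.80430031  50.87763962] [-115.33224572   38.85432449] [-79.06247995  62.84839836]
scene 119 26 [-1.3 48.8] [-8.4 39.5] [ 8.5 59.6] 123.80557083532605
scene 84 108 [-6.  44.9] [-28.3  27. ] [21.4 70.3] 89.01646505932955
guide 82 [-95.10711107  45.9606036 ] [-112.82357641   36.01401023] [-75.40501272  60.99533017]
chord [[-13.9 -36.2]
 [ -6.9 -50.8]] endc [[ -1.8 -40.4]] ledge [[ -9.6 -43.7]] screw [[-24.5 -33.7]] collar top c [[ -5.  -41.2]]
```

The carrier centre is at y ≈ 50.2 with the ridges straddling it, so it's seated. Next is the shaft; its flat is at about +25° and the screw at about -19°.

```bash
python3 go.py 0.8 51 118 25
```

```text
t 8.75 jig [   0.6 -222.6] z 173.3 ang 0.2 tilt z [ 0.  0. -1.] F [-0.1  0.1 -0.2] gap 85.7 gf 0.0 j6 -0.33
shift [273.6   1.1  55.4] turn -24.8 jig +y in tool [1.    0.003 0.   ] jig +x [-0.003  1.    -0.   ]
```

```bash
python3 -m crank '[[55,0,0,-8],[115,0,0,-16],[175,0,0,-25],[235,1,0,-25],[272,1,0,-25],[274,1,0,-25],[274,1,0,-25]]' 0.5 20 |grep wrist; python3 go.py 0.8 51 118 25
```

```text
wrist_force: [0.4, -1.1, 0.1]
t 9.62 jig [ 0.  52.9] z 173.1 ang 25.4 tilt z [-0. -0. -1.] F [ 0.4 -1.1  0.1] gap 42.8 gf 0.0 j6 -0.31
shift [-2.1 -0.1 55.1] turn 0.4 jig +y in tool [ 0.903  0.429 -0.   ] jig +x [-0.429  0.903 -0.   ]
```

```bash
python3 -m crank '[[-1.5,0,20,0],[-1.5,0,40,0],[-1.5,0,50,0],[-1.5,0,55,0],[-1.5,0,55,0]]' |grep wrist; python3 -m crank '[[0,0,0,0],[0,0,0,0],[0,0,0,0],[0,0,0,0],[0,0,0,0],[0,0,0,0]]' 0 25; python3 go.py 0.8 51 118 25
```

```text
wrist_force: [-0.4, 1.4, -0.3]
time: 11.0
tool_pos: [0.6093, 0.1027, 0.1193]
tcp_rot: [1.783, 2.585, 0.001]
wrist_force: [-1.9, 0.0, 5.7]
finger_gap: 0.0143
gripper_force: 25.5
t 11.0 jig [ 1.6 51.3] z 119.3 ang 25.3 tilt z [ 0.001  0.    -1.   ] F [-1.9  0.   5.7] gap 14.3 gf 25.5 j6 -0.32
shift [ 0.  -0.9  1.3] turn 0.3 jig +y in tool [0.904 0.428 0.   ] jig +x [-0.428  0.904  0.001]
```

```bash
python3 -m crank '[[0,0,0,5],[-0.4,-0.1,0,10],[-0.7,-0.1,0,15],[-0.9,-0.2,0,20],[-1,-0.2,0,25.3],[-1,-0.2,0,25.3],[-1,-0.2,0,25.3]]'; python3 go.py 2 50 118 0
```

```text
time: 11.88
tool_pos: [0.6097, 0.1018, 0.1193]
tcp_rot: [2.305, 2.133, 0.003]
wrist_force: [-0.3, -0.1, 4.4]
finger_gap: 0.0142
gripper_force: 24.4
t 11.88 jig [ 2.1 50.4] z 119.3 ang 0.1 tilt z [ 0.002  0.    -1.   ] F [-0.3 -0.1  4.4] gap 14.2 gf 24.4 j6 0.12
shift [-0.4 -0.1  1.3] turn 0.1 jig +y in tool [1.    0.001 0.   ] jig +x [-0.001  1.     0.002]
```

```bash
python3 -m crank '[[0,0,0,0],[0,0,0,0],[0,0,0,0],[0,0,-20,0],[0,0,-55,0],[-60,0,-55,0],[-120,0,-55,0],[-180,0,-55,0],[-240,0,-55,0],[-275,0,-55,0]]' 0.6|grep wrist; python3 go.py
python3 - <<'E'
from bench import bot
import cv2,numpy as np
a=bot.grab_frame("top");b=bot.grab_frame("scene"); np.savez("t3.npz",**a);np.savez("s3.npz",**b)
a=a["color"][200:240,255:295];b=b["color"][203:243,302:342]
cv2.imwrite("pics/p4.png",cv2.resize(np.hstack([a,b]),(800,400),interpolation=cv2.INTER_CUBIC)[:,:,::-1])
E
```

```text
wrist_force: [-1.3, -0.1, -0.0]
t 13.12 jig [   1.7 -227.7] z 175.3 ang 179.9 tilt z [ 0.002 -0.001 -1.   ] F [-1.3 -0.1 -0. ] gap 51.4 gf 0.0 j6 -0.33
```

View pics/p4.png

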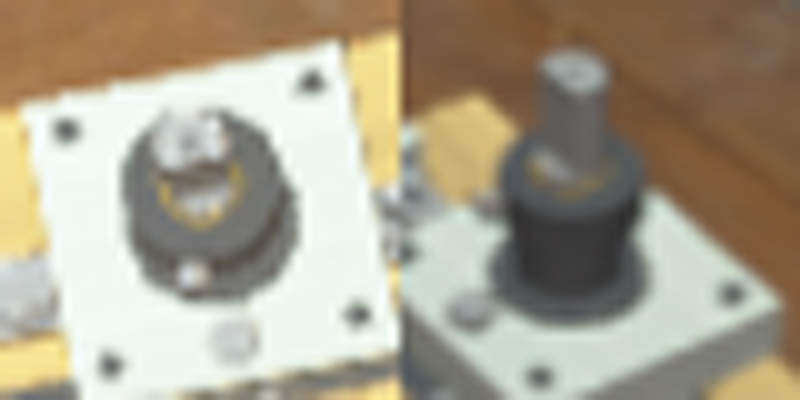

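The flat's edge, (160,178) to (225,162), is now parallel to the rail and faces the guide. The screw end is at (192,273), a little to the left of the plunger's line at (235,340).

```bash
python3 - <<'E'
import numpy as np
from h import *
p=np.load("jig.npy"); Rm=np.array([[np.cos(p[2]),-np.sin(p[2])],[np.sin(p[2]),np.cos(p[2])]])
f=dict(np.load("t3.npz"))
J=lambda c,h:((atz(f,(np.array(c)+.5)/10-.5+(255,200),h)[:,:2]-p[:2])@Rm*1000).round(1)
c=J([(22,105),(338,42)],.05);print("carrier far corners",c.tolist())
print("chord",J([(160,178),(225,162)],.124).tolist(),"end",J([(188,138)],.124),"ledge",J([(203,198)],.094),"collar top",J([(203,187)],.09),"screw",J([(192,273)],.082),"plunger",J([(235,340)],.05))
E
python3 go.py 0 50 84 90
```

```text
carrier far corners [[41.7, 94.9], [42.1, 6.2]]
chord [[-10.6, 59.4], [-9.8, 42.3]] end [[-1.5 50.4]] ledge [[-8.7 50.2]] collar top [[-4.4 49.7]] screw [[-24.8  57. ]] plunger [[-36.2  49.8]]
t 13.22 jig [   1.8 -228.4] z 175.2 ang 179.8 tilt z [ 0.002 -0.002 -1.   ] F [ 0.1 -0.  -0.3] gap 51.1 gf 0.0 j6 -0.33
shift [278.5  -3.1  90.7] turn 89.8 jig +y in tool [ 1.    -0.004 -0.002] jig +x [0.004 1.    0.002]
```

```bash
python3 -m crank '[[40,0,0,-10],[80,-1,0,-20],[120,-2,0,-30],[160,-3,0,-40],[200,-3,0,-50],[240,-3,0,-60],[270,-3,0,-68],[278,-3,0,-74],[278,-3,0,-74]]' 0.75 |grep wrist; python3 go.py -0.3 50.2 80 73.5
```

```text
wrist_force: [0.2, 0.8, -0.6]
t 14.35 jig [-1.7 54.8] z 174.4 ang 74.1 tilt z [ 0.001  0.    -1.   ] F [ 0.2  0.8 -0.6] gap 64.0 gf 0.0 j6 -1.16
shift [-2.5 -4.1 94.4] turn 0.6 jig +y in tool [0.274 0.962 0.   ] jig +x [-0.962  0.274  0.001]
```

```bash
python3 -m crank '[[0,0,0,0],[0,0,0,0]]' |grep wrist; python3 go.py -0.3 50.2 80 73.5
```

```text
wrist_force: [-0.6, 0.7, 0.5]
t 14.6 jig [-1.6 52.9] z 173.6 ang 73.9 tilt z [ 0. -0. -1.] F [-0.6  0.7  0.5] gap 64.0 gf 0.0 j6 -1.16
shift [-2.  -2.2 93.6] turn 0.4 jig +y in tool [ 0.277  0.961 -0.   ] jig +x [-0.961  0.277  0.   ]
```

```bash
python3 -m crank '[[-1,-1,25,0],[-2,-2,50,0],[-2,-2,70,0],[-2,-2,85,0],[-2,-2,93,0],[-2,-2,93,0],[-2,-2,93,0]]' |grep wrist; python3 go.py -0.3 50.2 80 73.5;  python3 -m crank '[[0,0,0,0],[0,0,0,0],[0,0,0,0],[0,0,0,0],[0,0,0,0]]' 0 30; python3 go.py -0.3 50.2 80 90
```

```text
wrist_force: [-0.2, -0.3, 0.3]
t 15.47 jig [ 0.4 50.9] z 81.3 ang 74.0 tilt z [ 0.002  0.    -1.   ] F [-0.2 -0.3  0.3] gap 63.9 gf 0.0 j6 -1.17
shift [ 0.5 -0.9  1.3] turn 0.5 jig +y in tool [0.275 0.961 0.   ] jig +x [-0.961  0.275  0.002]
time: 16.1
tool_pos: [0.6079, 0.1022, 0.0814]
tcp_rot: [0.559, 3.09, -0.0]
wrist_force: [-1.6, -1.4, 5.7]
finger_gap: 0.0432
gripper_force: 30.5
t 16.1 jig [ 0.2 50.7] z 81.4 ang 74.0 tilt z [ 0.001 -0.    -1.   ] F [-1.6 -1.4  5.7] gap 43.2 gf 30.5 j6 -1.17
shift [ 0.4 -0.7  1.4] turn -16.0 jig +y in tool [ 0.275  0.961 -0.   ] jig +x [-0.961  0.275  0.001]
```

```bash
python3 -m crank '[[0,0,0,-4],[0,0,0,-8],[0,0,0,-12],[0,0,0,-16],[0,0,0,-16]]' |grep -E "wrist|moment"; python3 -m crank '[[0,0,-6,0],[0,0,-12,0],[0,0,-18,0],[0,0,-24,0],[0,0,-27,0],[0,0,-27,0],[0,0,-27,0]]'|grep wrist; python3 go.py 0 50 108 90
python3 - <<'E'
from bench import bot
import cv2,numpy as np
a=bot.grab_frame("top");b=bot.grab_frame("scene"); np.savez("t4.npz",**a);np.savez("s4.npz",**b)
a=a["color"][190:250,245:305];b=b["color"][195:255,285:345]
cv2.imwrite("pics/p5.png",cv2.resize(np.hstack([a,b]),(800,400),interpolation=cv2.INTER_CUBIC)[:,:,::-1])
E
```

```text
wrist_force: [-1.4, -1.2, 6.0]
wrist_force: [5.2, -0.3, -1.9]
t 17.6 jig [ 0.1 50.8] z 107.3 ang 90.0 tilt z [ 0.001  0.    -1.   ] F [ 5.2 -0.3 -1.9] gap 43.2 gf 30.7 j6 -1.45
shift [ 0.1 -0.8 -0.7] turn 0.0 jig +y in tool [-0.  1.  0.] jig +x [-1.    -0.     0.001]
```

View pics/p5.png

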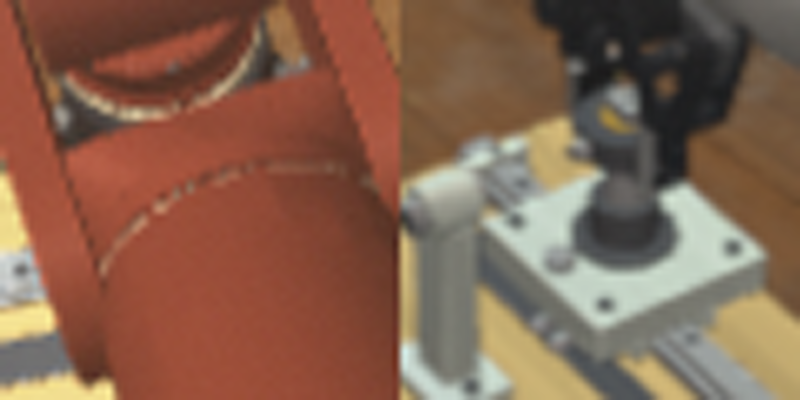

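The collar is held up the shaft between the fingers. Its screw stub is at about (578,148) in the scene half, pointing towards the guide bush at (445,195). I'll compare that with the projection.

```bash
python3 - <<'E'
import numpy as np,cv2
p=np.load("jig.npy"); f=dict(np.load("s4.npz")); K,E=f["intrinsics"],f["extrinsics"]
Rj=np.array([[np.cos(p[2]),-np.sin(p[2]),0],[np.sin(p[2]),np.cos(p[2]),0],[0,0,1]])
def pr(j):
    w=Rj@(np.array(j)/1000)+[p[0],p[1],0]; c=E[:3,:3]@w+E[:3,3]; q=K@c; q=q[:2]/q[2]
    return ((q-[225,195]+.5)*20/3-.5).round(0)
print("near corner",pr([-45,5,50]),"right",pr([45,5,50]),"left",pr([-45,95,50]),"plunger",pr([-34,50,51]),"bush mouth",pr([-75,50,109]))
for a in(-12,-6,0,6,12):
    r=np.radians(a); print(a,pr([-28.5*np.cos(r),50-28.5*np.sin(r),109]))
print("z 105,113",pr([-28.5,50,105]),pr([-28.5,50,113]),"collar c",pr([0,50,109]),"shaft end",pr([0,50,124]))
c=f["color"][205:235,300:330]; cv2.imwrite("pics/p6.png",cv2.resize(c,(600,600),interpolation=cv2.INTER_CUBIC)[:,:,::-1])
E
```

```text
near corner [598. 334.] right [768. 257.] left [480. 222.] plunger [559. 266.] bush mouth [477. 193.]
-12 [564. 147.]
-6 [567. 151.]
0 [570. 154.]
6 [575. 158.]
12 [580. 161.]
z 105,113 [570. 162.] [570. 147.] collar c [626. 131.] shaft end [626. 103.]
```

View pics/p6.png

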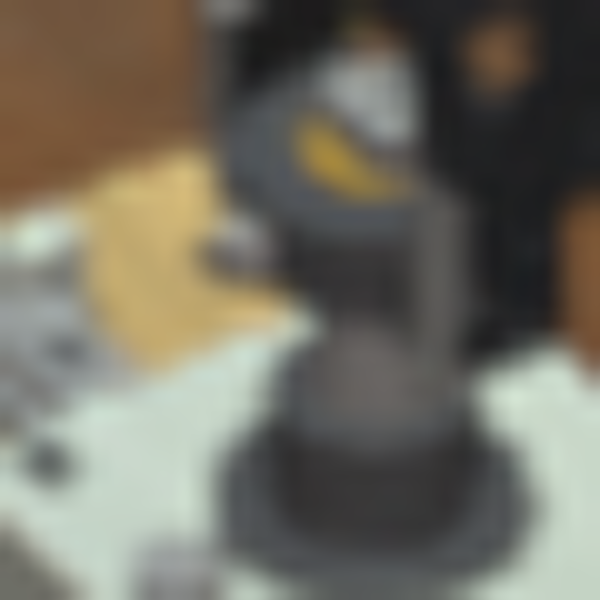

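```bash
python3 -m crank '[[-0.3,0,-0.6,0],[-0.5,0,-1.2,0],[-0.5,0,-1.2,0],[-0.5,0,-1.2,0]]'|grep wrist; python3 go.py 0 50 109 90
```

```text
wrist_force: [3.4, -0.7, -2.1]
t 18.2 jig [ 0.1 50.8] z 108.4 ang 90.0 tilt z [-0. -0. -1.] F [ 3.4 -0.7 -2.1] gap 42.8 gf 30.7 j6 -1.45
shift [ 0.1 -0.8 -0.6] turn 0.0 jig +y in tool [-0.  1. -0.] jig +x [-1. -0. -0.]
```

```bash
python3 -c "
from bench import bot
print(bot.sign_off())"
```

```text
the job is handed in; nothing more can be done
None
```

I handed the job in at 18.2 s: the carrier is seated opposite the guide, the shaft's flat faces it, and the gripper holds the collar at about 109 mm with its set screw pointing at the bore to within about 3° (I didn't see the flat clearly again after lifting).

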